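# Change over the trays on the test docks

### The job

Three test docks stand on the bench, and only one tray may stand out at a time. The empty tray with the plain front has been left part-way out: push it fully home with the fingertips. Then hook a fingertip behind the lip of the tray that carries the tall loose finned module and draw it all the way out to its stop, without touching the brass connectors along its front or the module, which must stay standing in its place. Lift nothing, leave the third tray shut and everything else where it is, and finish clear of everything.

Things in the scene. Friction and masses are not known exactly. Their poses are not given: they have to be found in the camera images.
- empty_lip (a point): Lip of the empty tray (bare metal tray, no board, plain front face). The lip is an upright plate across the tray's front, 100 mm wide, 6 mm thick, top 48 mm above the table, 28 mm above the tray floor. Site: middle of its top edge; moves with the tray. Axes: x level, from the lip into the dock (the tray is drawn out along -x), y along the lip, z up. 
- empty_tray (a joint): How far the empty tray stands out of its dock, in m: 0 fully home (against a stop), 0.11 fully out. Starts part-way out; slides with about 2 N of friction and stays where left.
- module_lip (a point): Lip of the tray that carries the tall module. The lip is an upright plate across the tray's front, 100 mm wide, 6 mm thick, top 48 mm above the table, 28 mm above the tray floor. Site: middle of its top edge; moves with the tray. Axes: x level, from the lip into the dock (the tray is drawn out along -x), y along the lip, z up. See module_seat for the room behind it.
- module_tray (a joint): How far the module's tray stands out of its dock, in m: 0 fully home, 0.11 at its outer stop. Starts home; about 2 N of friction, no spring or latch.
- module_connectors (a point): Row of five brass connectors on the front face of the module tray's lip, 10 mm wide and 19 mm apart, standing 14 mm out from the face, centred 36.5 mm above the table. Site: middle of the row. They are not to be touched.
- module_center (a point): Centre of the loose module: an upright block with black foot and dark fins, 40 mm along x (the tray's travel), 50 mm along y, 60 mm tall, standing on the green board inside a fence 5 mm high with 3 mm of play; its top is 86 mm above the table. It rides on the tray.
- module_seat (a point): Middle of the fenced place on the board, at board-top height, 132 mm behind the lip's middle; moves with the tray. Between the lip and the board the tray floor (20 mm above the table) is clear for 61 mm along x and 100 mm along y; the board's top is 26 mm above the table. Beside the tray stand the dock's guide rails, 34 mm high, 106 mm apart inside.
- shield_lip (a point): Lip of the third tray, which carries a green board with a low flat metal shield (60 x 50 x 14 mm) and brass connectors like the module's tray. To be left alone. The lip is an upright plate across the tray's front, 100 mm wide, 6 mm thick, top 48 mm above the table, 28 mm above the tray floor. Site: middle of its top edge; moves with the tray. Axes: x level, from the lip into the dock (the tray is drawn out along -x), y along the lip, z up. 
- shield_tray (a joint): How far the third tray stands out, in m: 0 fully home, where it starts and must stay.
- empty_dock: Fixed dock of the empty tray; all docks are alike: base 200 mm deep (x) x 120 mm wide, and a white test head 124 mm wide, 91 mm tall, from 100 to 175 mm behind the origin. Origin at table height in the middle of the base, x to the rear. A tray that is home has its lip 112 mm in front of the origin.
- module_dock: Fixed dock of the module's tray. The three docks stand side by side facing the robot in any order, turned up to 0.2 rad, about 0.2 to 0.32 m from centre to centre.
- shield_dock: Fixed dock of the third tray.
- adapter_a: brass coaxial adapter standing upright, 22 mm diameter, 36 mm tall, between two docks; a loose bystander, origin at its underside (tools: near the middle of their length)
- adapter_b: brass coaxial adapter like adapter_a, between the other two docks; a loose bystander, origin at its underside (tools: near the middle of their length)
- jar: small closed jar, 52 mm diameter, 65 mm tall, standing in front of the docks; a loose bystander, origin at its underside (tools: near the middle of their length)
- wrench: steel wrench 130 mm long lying flat in front of the docks; a loose bystander, origin at its underside (tools: near the middle of their length)
- screwdriver: screwdriver 160 mm long lying in front of the docks; a loose bystander, origin at its underside (tools: near the middle of their length)
- parts_bin: small grey open bin 100 x 75 x 35 mm, left of the docks; a loose bystander, origin at its underside (tools: near the middle of their length)
- mouse: black computer mouse 60 mm across, 32 mm tall, right of the docks; a loose bystander, origin at its underside (tools: near the middle of their length)
There are look-alikes about, which are no part of the job. What is shaped like the part that bears module_center but purple or red is not meant.

How it is judged:
By the outcome, as a careful person would: the job done as asked, in the order asked, and still so for the second after the job is handed in, with the robot touching nothing.
It also fails if it takes over 51 s, if anything falls off the work surface, if the arm or the gripper's body presses on something with over 40 N, if the wrist force passes 120 N, or if a joint passes its speed limit or range.

### The arm

A 6-joint arm with a two-finger parallel gripper is mounted at the origin on the work surface. World frame = base frame: x ahead of the robot, y to its left, z up, the work surface at z = 0. Lengths are in mm, angles in rad, forces in N, time in s.
With the tool pointing down it reaches from about 275 to 1000 mm from the base axis. Payload 8.4 kg.
Tool frame: the origin (TCP) lies midway between the tips of the shut fingers; the grasp point (between the pads) lies 19 mm behind it; x points along the fingers, y is the direction in which the jaws open and shut, and the axes are right-handed (so a half turn about x gives the same grasp; the last joint's range is limited). The gripper opens to 85 mm and grips with 20 to 120 N. Pads are 22 mm wide; open, the fingers measure 114 mm over their backs; the gripper's body (76 mm by 85 mm) begins 54 mm behind the grasp point. The pads swing forward as they close: fully open they stand 13 mm farther back than shut.
Start: joints at [-1.203, 0.353, 1.633, -0, 1.155, -0.002], TCP at [225.892, -582.753, 231.281] pointing down, gripper open.
Joint ranges: [-2.63, 2.63], [-0.92, 2.1], [0.06, 2.66], [-1.3, 4.44], [0, 2.69], [-3.02, 3.02]. Speed limits (rad/s): [2.22, 2.22, 2.79, 3.14, 3.14, 3.14].

### API

Orientations are given as a unit quaternion [w, x, y, z].
In Python, from workcell import readout, viewer, ticket gives the robot as it stands. The module is installed in compiled form; this text tells all that it offers.
- The arm moves only by the tool play_rows, never from a script. Its arguments are lists of equal length, an entry for each row: "twist": the turn, a rotation vector about the world's x, y, z in rad, a list of three; "delta_pos": the shift along the world's x, y, z in mm, a list of three; "claw": the closure, from -1 (fully open) to 1 (shut). In form: {"twist": [[ax, ay, az], ...], "delta_pos": [[tx, ty, tz], ...], "claw": [claw, ...]}. A call has 1 to 20 rows; each row shifts and turns the commanded pose from where the row before left it; what a row does not reach is not made up. A row lasts 1/8 s, in which the tool goes at most 62.5 mm and 10.7 degrees, less where a joint would pass 70% of its speed; a pose out of reach is approached as far as the arm can. A call is refused whole if a number of a shift passes 62.5 or a number of a turn 0.188, either way. A call with a gripper value outside its range is refused whole. The fingers move at their own pace and stop on an object; the grip force is fixed at half the most. Time passes only in rows, so rows that do not move let the fingers close. It gives the time, the measured TCP pose, the force and the opening at its end, in the units of the state.
- readout.get_state(): the state, without advancing time (a new reading comes with each control period).
- viewer.capture(name): name is "scene" or "top"; returns a dict with "frame" (420x560x3 uint8, blue, green, red), "camera_matrix" (3x3 intrinsics, pixels), "rvec" (rotation vector, rad) and "tvec" (3), from world to camera coordinates, as OpenCV has them. Camera axes: x right, y down, z forward; pixel columns grow to the right and rows downward; lengths in mm; the calibration is good to about 2 mm. A picture is of the moment at which its call begins. There is no depth.
- ticket.job_done(): hands the job in, once; it reports no verdict.
The state is a dict: "time": time; "qpos": joint angles; "joint_velocities": joint speeds; "joint_efforts": joint torques, N m; "ee_pos": TCP position; "tcp_rot": TCP orientation; "ft_force": force on the tool from outside, world axes, zero at the start; "torque": the same for the moment, N m; "grip_width": finger opening in mm.
Only numpy, scipy, OpenCV 4.12 (cv2) and the standard library are available. Lean on these libraries where they do the work, as an engineer would, in place of code of your own. Each camera call takes 0.05 s, during which the arm holds its last target. There are 200 camera calls.

## Working session

There is one attempt and no reset: what is moved stays moved. The work goes in short steps, Python scripts to look and compute and a tool call to move; the robot and the scene stay as the last step left them, time stands still between calls to the robot, and variables do not carry over. Pictures are saved under pics/ and viewed, about 8 in all and at most 12, crops included, and the job is handed in when it is done.

Besides the shell and the picture viewer there is one more tool, called after "Request:" in YAML: its name, and indented under it one key for each argument. play_rows: Moves the arm, as the interface text tells. Its arguments: {"type":"object","properties":{"twist":{"type":"array"},"delta_pos":{"type":"array"},"claw":{"type":"array"}},"required":["twist","delta_pos","claw"]}

```bash
mkdir -p pics; cat > h.py <<'E'
import cv2, numpy as np, pickle
from workcell import readout, viewer, ticket
def cap(n, tag):
    c=viewer.capture(n); cv2.imwrite(f'pics/{tag}.png',c['frame']); pickle.dump(c,open(f'pics/{tag}.pkl','wb')); return c
def load(tag): return pickle.load(open(f'pics/{tag}.pkl','rb'))
def ray(c,u,v):
    R,_=cv2.Rodrigues(np.array(c['rvec'],float)); t=np.array(c['tvec'],float).ravel()
    o=-R.T@t; d=R.T@np.linalg.inv(np.array(c['camera_matrix']))@np.array([u,v,1.0]); return o,d
def onz(c,u,v,z):
    o,d=ray(c,u,v); return (o+d*(z-o[2])/d[2]).round(1)
def proj(c,p):
    return cv2.projectPoints(np.array(p,float).reshape(-1,3),np.array(c['rvec'],float),np.array(c['tvec'],float),np.array(c['camera_matrix']),None)[0].reshape(-1,2).round(1)
E
python3 - <<'E'
from h import *
a=cap('scene','s0');b=cap('top','t0')
for c in(a,b): print(ray(c,280,210))
s=readout.get_state();print(s['time'],s['ee_pos'],s['tcp_rot'],s['ft_force'],s['grip_width'])
for n in 'st': cv2.imwrite(f'pics/{n}0b.png',cv2.resize(cv2.imread(f'pics/{n}0.png'),(800,600),interpolation=cv2.INTER_CUBIC))
E
```

```text
(array([950.03582707, 499.88710287, 743.75257121]), array([-0.4213809 , -0.5378033 , -0.73022595]))
(array([ 455.10038589,    4.24304482, 1648.90929226]), array([ 4.26899544e-02,  9.88473677e-04, -9.99127012e-01]))
0.1 [ 225.74213978 -582.33903573  230.64273293] [-0.12956195 -0.6949724  -0.13042988  0.69513675] [-0.14072046  0.41350672  0.89778015] 85.2814861371658
```

View pics/s0b.png

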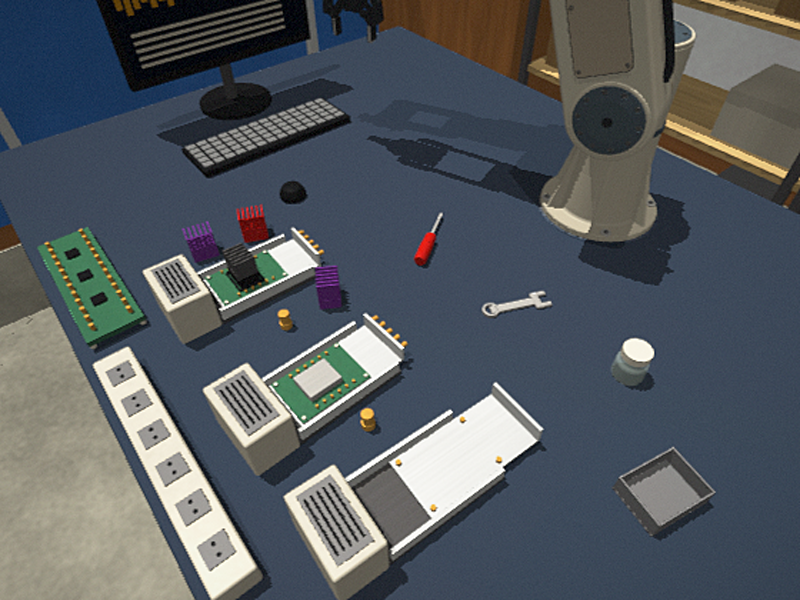

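View pics/t0b.png

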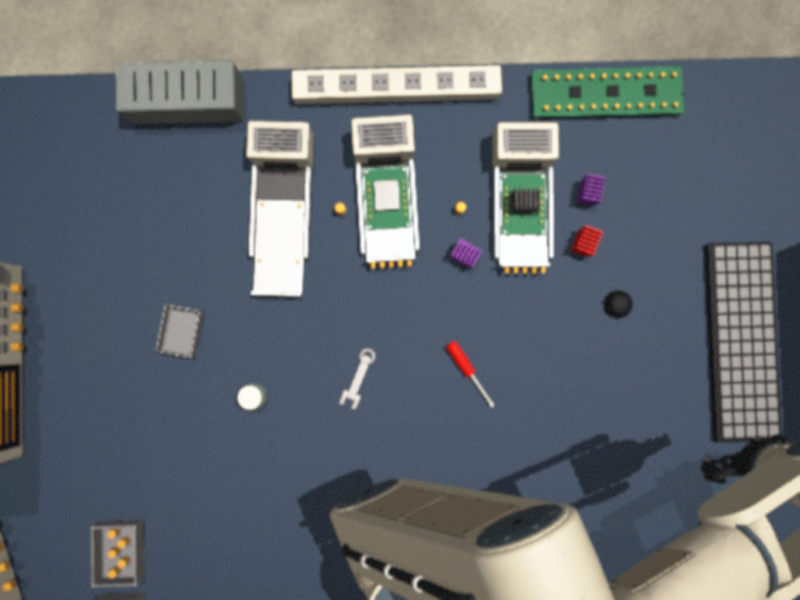

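Scene view (800x600): the empty tray is nearest, with its lip around (518,412), the shield tray is at (390,335), and the module tray with the black finned block is at (242,262). In the top view they run left to right: empty lip (278,295), shield (388,262), module (525,265). The block at (525,200) is black, on a green board in a dock. The purple ones at (465,252) and (592,188) and the red one at (588,240) are loose on the table, so they are decoys. I'll confirm this in a crop and read the lip edges from it.

```bash
python3 - <<'E'
from h import *
b=load('t0')['frame'];a=load('s0')['frame']
def crop(f,x,y,w,h): return cv2.resize(f[y:y+h,x:x+w],(400,300),interpolation=cv2.INTER_CUBIC)
# 5x crops of 80x60
im=np.vstack([np.hstack([crop(b,325,140,80,60),crop(b,155,155,80,60)]),np.hstack([crop(a,140,150,100,75),crop(a,310,250,80,60)])])
cv2.imwrite('pics/crop1.png',im)
c=load('t0')
hsv=cv2.cvtColor(b,cv2.COLOR_BGR2HSV)
# dock head tops (z 91) and white trays
m=cv2.inRange(hsv,(0,0,140),(179,60,255))
cs,_=cv2.findContours(m,0,2)
for k in cs:
    if cv2.contourArea(k)>60:
        r=cv2.minAreaRect(k); print(np.array(r[0]).round(1),np.array(r[1]).round(1),round(r[2],1),cv2.contourArea(k))
br=cv2.inRange(hsv,(12,120,120),(32,255,255))
n,_,st,ce=cv2.connectedComponentsWithStats(br)
for i in range(1,n):
    if 120<ce[i][1]<220: print('brass',ce[i].round(1),st[i][4],onz(c,*ce[i],36.5))
E
```

```text
[ 83.5 385.5] [33. 21.] 90.0 266.5
[380.1 401.8] [70.5 78.5] 66.5 3712.5
[501.  375.5] [ 87. 116.] 90.0 4497.5
[174.5 277.5] [17. 17.] 90.0 228.5
[250.2 263.7] [13. 43.] 19.7 298.5
[126.1 232.5] [20.  29.6] 11.3 522.5
[270.  136.5] [21. 18.] 90.0 346.0
[366.5 151.5] [71. 41.] 90.0 1305.0
[194.9 161. ] [41.9 91.2] 1.8 2706.5
[271.1 147.3] [70.2 41.8] 86.2 1393.0
[369.5  98. ] [26. 43.] 90.0 1094.5
[194.3  97.5] [44.1 26.4] 1.9 1096.5
[267.7  94. ] [26.6 43.5] 86.4 1086.5
[279.5  37.5] [ 75. 559.] 90.0 30318.5
brass [322.1 145. ] 45 [ 715.5 -125.1   36.5]
brass [237.6 145.6] 51 [720.  127.4  36.5]
brass [354. 150.] 1 [ 697.9 -220.3   36.5]
brass [267.2 184.8] 19 [600.1  42.2  36.5]
brass [273.5 184.5] 14 [600.6  23.2  36.5]
brass [279.9 183.9] 15 [601.8   4.2  36.5]
brass [286.  183.5] 12 [602.6 -14.1  36.5]
brass [260.6 185.4] 15 [598.9  61.7  36.5]
brass [354.4 188.9] 17 [ 581.2 -217.7   36.5]
brass [360.7 188.7] 15 [ 581.4 -236.6   36.5]
brass [367.1 188.6] 16 [ 581.  -255.7   36.5]
brass [373.5 189. ] 16 [ 579.4 -274.7   36.5]
brass [379.6 188.5] 11 [ 580.6 -293.1   36.5]
brass [ 10.6 201.4] 42 [570.6 804.6  36.5]
brass [ 10.9 214.8] 42 [530.6 803.8  36.5]
```

View pics/crop1.png

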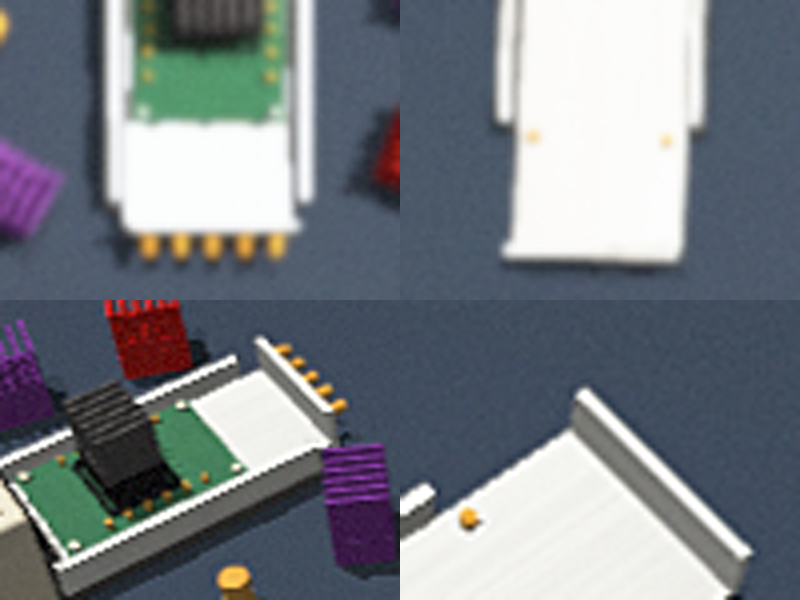

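```bash
python3 - <<'E'
from h import *
t=load('t0');s=load('s0')
def sol(p,q):
    (o1,d1),(o2,d2)=ray(t,*p),ray(s,*q); k=np.linalg.lstsq(np.c_[d1,-d2],o2-o1,rcond=None)[0]
    return ((o1+d1*k[0]+o2+d2*k[1])/2).round(1),np.linalg.norm(o1+d1*k[0]-o2-d2*k[1]).round(1)
for n,p in dict(eL=(175,206.6),eR=(211.4,207.4),mL=(349,186),mR=(385,186)).items(): print(n,onz(t,*p,48))
for n,p in dict(eR=(346.6,268.4),eL=(379.6,300),mR=(204.5,160),mL=(223,177)).items(): print('scene',n,onz(s,*p,48))
# white tray & head mask lines: fit lateral edge of head top
hsv=cv2.cvtColor(t['frame'],cv2.COLOR_BGR2HSV); m=cv2.inRange(hsv,(0,0,140),(179,60,255))
def rows(u0,u1,vs,z):
    L=[];Rr=[]
    for v in vs:
        x=np.where(m[v,u0:u1])[0]+u0; L.append(onz(t,x[0]-.5,v,z)[:2]);Rr.append(onz(t,x[-1]+.5,v,z)[:2])
    L=np.array(L);Rr=np.array(Rr);fl=np.polyfit(L[:,0],L[:,1],1);fr=np.polyfit(Rr[:,0],Rr[:,1],1);return fl,fr,L.mean(0),Rr.mean(0)
print('mod rails',rows(340,395,range(122,180),34)); print('empty tray',rows(165,225,range(184,202),20)); print('empty rails',rows(165,225,range(122,176),34))
bl=cv2.inRange(hsv,(0,0,0),(179,110,60))
print('mod top rect corners'); 
for p in [(525/800*560,190/600*420),]: print(onz(t,*p,86))
def colc(mask,u0,v0,u1,v1):
    k=np.zeros_like(mask);k[v0:v1,u0:u1]=mask[v0:v1,u0:u1];M=cv2.moments(k,True);return M['m10']/M['m00'],M['m01']/M['m00'],M['m00']
g=cv2.inRange(hsv,(40,60,40),(85,255,255)); print('board c',colc(g,340,110,395,172))
r=cv2.inRange(hsv,(0,150,80),(8,255,255)); 
p=cv2.inRange(hsv,(130,80,40),(160,255,255))
for n,mk,bx in(('red blk',r,(390,150,430,185)),('purple1',p,(310,160,345,195)),('sd',r,(305,230,335,270))):
    k=mk[bx[1]:bx[3],bx[0]:bx[2]];y,x=np.where(k); print(n,onz(t,x.min()+bx[0],y.min()+bx[1],30),onz(t,x.max()+bx[0],y.max()+bx[1],30))
print('head empty front', onz(t,194,108,91), 'jar',onz(t,174.5,277.5,65))
E
```

```text
eL [541.6 315.4  48. ]
eR [536.5 208.1  48. ]
mL [ 589.3 -200.4   48. ]
mR [ 586.6 -307.1   48. ]
scene eR [545. 215.  48.]
scene eL [548.3 311.5  48. ]
scene mR [ 593.4 -301.4   48. ]
scene mL [ 591.9 -206.7   48. ]
mod rails (array([-2.97085779e-02, -1.74412545e+02]), array([-3.51450576e-02, -2.96698726e+02]), array([ 697.50689655, -195.13448276]), array([ 694.30172414, -321.1       ]))
empty tray (array([-9.93624691e-02,  3.72444532e+02]), array([-9.42842159e-02,  2.63419286e+02]), array([585.45555556, 314.27222222]), array([582.72222222, 208.47777778]))
empty rails (array([-5.71383925e-02,  3.58069605e+02]), array([-5.34117106e-02,  2.30013542e+02]), array([716.57037037, 317.12592593]), array([713.37222222, 191.91111111]))
mod top rect corners
[ 739.1 -254.2   86. ]
board c (365.89381563593935, 143.28121353558927, 857.0)
red blk [ 665.1 -361.5   30. ] [ 609.4 -413.6   30. ]
purple1 [ 650.6 -102.5   30. ] [ 588.7 -166.6   30. ]
sd [432.2 -90.2  30. ] [ 365.4 -141.9   30. ]
head empty front [823.9 247.2  91. ] jar [334.7 317.1  65. ]
```

```bash
python3 - <<'E'
from h import *
from scipy.spatial.transform import Rotation as R
s=readout.get_state();w,x,y,z=s['tcp_rot'];print(R.from_quat([x,y,z,w]).as_matrix().round(3),s['ee_pos'])
E
```

```text
[[-0.     0.361 -0.932]
 [ 0.001 -0.932 -0.361]
 [-1.    -0.001  0.   ]] [ 225.74213978 -582.33903573  230.64273293]
```

Request:
play_rows:
  twist:
    - [0,0,-0.021]
    - [0,0,-0.021]
    - [0,0,-0.021]
    - [0,0,-0.021]
    - [0,0,-0.021]
    - [0,0,-0.021]
    - [0,0,-0.021]
    - [0,0,-0.021]
    - [0,0,-0.021]
    - [0,0,-0.021]
    - [0,0,-0.021]
    - [0,0,-0.021]
    - [0,0,-0.021]
    - [0,0,-0.021]
    - [0,0,-0.021]
    - [0,0,-0.021]
    - [0,0,-0.021]
    - [0,0,-0.021]
    - [0,0,-0.021]
    - [0,0,-0.021]
  delta_pos:
    - [20,40,0]
    - [20,40,0]
    - [20,40,0]
    - [20,40,0]
    - [20,40,0]
    - [20,40,0]
    - [20,40,0]
    - [15,45,0]
    - [15,45,0]
    - [10,45,0]
    - [10,45,0]
    - [10,45,0]
    - [10,45,0]
    - [10,45,0]
    - [10,45,0]
    - [10,45,0]
    - [10,45,0]
    - [5,40,0]
    - [5,40,0]
    - [0,40,0]
  claw: [1,1,1,1,1,1,1,1,1,1,1,1,1,1,1,1,1,1,1,1]

```text
time: 2.6
ee_pos: [485.9, 268.6, 231.0]
tcp_rot: [0.018, -0.707, 0.018, 0.707]
ft_force: [0.2, 0.5, -0.1]
grip_width: 0.3
```

Request:
play_rows:
  twist:
    - [0,0,0]
    - [0,0,0]
    - [0,0,0]
    - [0,0,0]
    - [0,0,0]
    - [0,0,0]
    - [0,0,0]
  delta_pos:
    - [0,-2,-40]
    - [0,-2,-40]
    - [0,-1,-40]
    - [0,0,-40]
    - [0,0,-25]
    - [0,0,-13]
    - [0,0,0]
  claw: [1,1,1,1,1,1,1]

```text
time: 3.48
ee_pos: [485.5, 262.0, 32.8]
tcp_rot: [0.018, -0.706, 0.018, 0.707]
ft_force: [0.8, -0.3, -0.3]
grip_width: -0.1
```

```bash
python3 - <<'E'
from h import *
a=cap('scene','s1');b=cap('top','t1')
f=lambda im,x,y,w,h: cv2.resize(im[y:y+h,x:x+w],(400,300),interpolation=cv2.INTER_CUBIC)
cv2.imwrite('pics/crop2.png',np.hstack([f(a['frame'],290,200,160,120),f(b['frame'],140,140,120,90)]))
E
```

```text
(no output)
```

View pics/crop2.png

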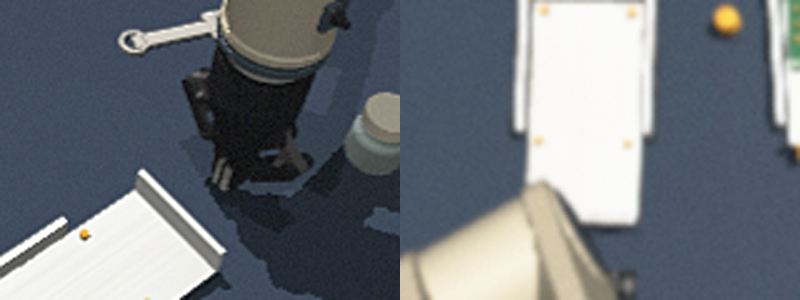

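Scene crop: the shut fingertips (220,175) stand clear in front of the empty lip, (140,175) to (220,255), roughly opposite its middle. Now I'll push.

Request:
play_rows:
  twist:
    - [0,0,0]
    - [0,0,0]
    - [0,0,0]
    - [0,0,0]
    - [0,0,0]
    - [0,0,0]
    - [0,0,0]
    - [0,0,0]
    - [0,0,0]
    - [0,0,0]
    - [0,0,0]
    - [0,0,0]
    - [0,0,0]
    - [0,0,0]
  delta_pos:
    - [10,0,0]
    - [10,0,0]
    - [8,0,0]
    - [6,0,0]
    - [6,0,0]
    - [6,0,0]
    - [6,-0.5,0]
    - [6,-0.5,0]
    - [8,-0.5,0]
    - [8,-0.5,0]
    - [8,-0.5,0]
    - [8,-0.5,0]
    - [6,0,0]
    - [0,0,0]
  claw: [1,1,1,1,1,1,1,1,1,1,1,1,1,1]

```text
time: 5.32
ee_pos: [582.8, 259.1, 33.4]
tcp_rot: [-0.018, 0.707, -0.018, -0.706]
ft_force: [-0.1, -0.2, 0.2]
grip_width: 0.0
```

Request:
play_rows:
  twist:
    - [0,0,0]
    - [0,0,0]
    - [0,0,0]
    - [0,0,0]
  delta_pos:
    - [3,0,0]
    - [3,0,0]
    - [3,0,0]
    - [2,0,0]
  claw: [1,1,1,1]

```text
time: 5.82
ee_pos: [593.0, 259.2, 33.2]
tcp_rot: [0.018, -0.707, 0.018, 0.707]
ft_force: [-1.8, -1.9, 0.4]
grip_width: -0.1
```

Request:
play_rows:
  twist:
    - [0,0,0]
    - [0,0,0]
  delta_pos:
    - [2,0,0]
    - [2,0,0]
  claw: [1,1]

```text
time: 6.08
ee_pos: [593.6, 259.1, 33.1]
tcp_rot: [0.018, -0.704, 0.018, 0.709]
ft_force: [-19.5, 0.8, 15.0]
grip_width: -0.1
```

Request:
play_rows:
  twist:
    - [0,0,0]
    - [0,0,0]
  delta_pos:
    - [2,0,0]
    - [2,0,0]
  claw: [1,1]

```text
time: 6.32
ee_pos: [593.7, 259.0, 32.9]
tcp_rot: [0.017, -0.702, 0.019, 0.712]
ft_force: [-34.9, 3.8, 25.5]
grip_width: -0.1
```

Request:
play_rows:
  twist:
    - [0,0,0]
    - [0,0,0]
    - [0,0,0]
    - [0,0,0]
    - [0,0,0]
    - [0,0,0]
    - [0,0,0]
    - [0,0,0.02]
    - [0,0,0]
    - [0,0,0]
    - [0,0,0]
    - [0,0,0]
    - [0,0,0]
    - [0,0,0]
    - [0,0,0]
    - [0,0,0]
    - [0,0,0]
    - [0,0,0]
    - [0,0,0]
    - [0,0,0]
  delta_pos:
    - [-10,0,0]
    - [-20,0,0]
    - [-20,0,20]
    - [0,0,40]
    - [0,0,40]
    - [0,0,40]
    - [0,-20,10]
    - [0,-40,0]
    - [0,-45,0]
    - [0,-45,0]
    - [0,-45,0]
    - [5,-45,0]
    - [5,-45,0]
    - [5,-45,0]
    - [10,-45,0]
    - [10,-45,0]
    - [15,-45,0]
    - [15,-35,0]
    - [10,-13,0]
    - [0,0,0]
  claw: [1,1,1,1,1,1,1,1,1,1,1,1,1,1,1,1,1,1,1,1]

```text
time: 8.82
ee_pos: [625.8, -254.3, 182.4]
tcp_rot: [0.011, -0.707, 0.011, 0.707]
ft_force: [-0.0, 1.0, -0.3]
grip_width: 0.1
```

```bash
python3 - <<'E'
from h import *
a=cap('scene','s2');b=cap('top','t2')
f=lambda im,x,y,w,h: cv2.resize(im[y:y+h,x:x+w],(400,300),interpolation=cv2.INTER_CUBIC)
cv2.imwrite('pics/crop3.png',np.vstack([np.hstack([f(a['frame'],200,250,200,150),f(b['frame'],150,80,160,120)]),np.hstack([f(a['frame'],100,80,200,150),f(b['frame'],310,80,160,120)])]))
s=readout.get_state();print(s['ee_pos'],s['qpos'],s['tcp_rot'])
E
```

```text
[ 625.27418919 -252.70780504  182.75418656] [-3.86469502e-01  4.73980689e-01  1.56199349e+00  3.56578450e-04
  1.10685920e+00  1.21400911e+00] [ 0.01081467 -0.70666014  0.01028605  0.70739571]
```

View pics/crop3.png

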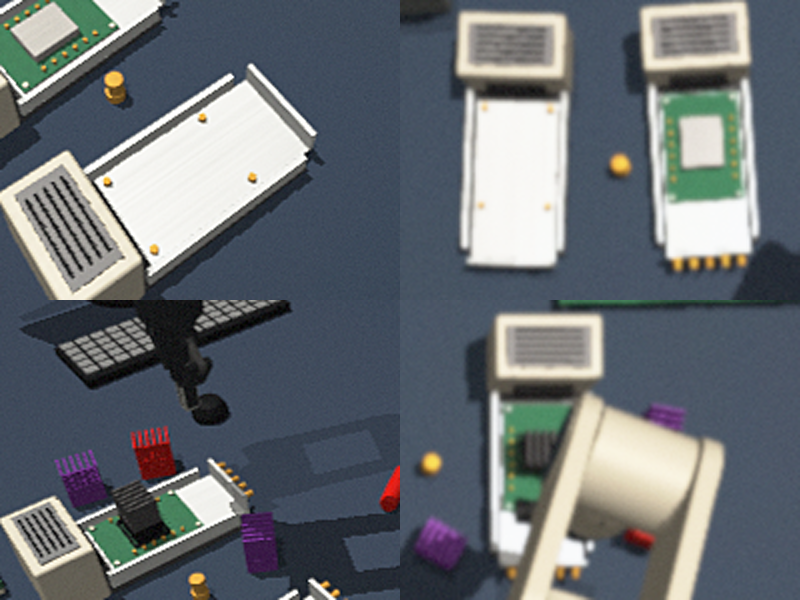

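The empty tray is home: in the top crop its lip (512,262) sits just past the rail ends, as on the shut shield tray. The module still stands at (140,505) in the scene crop. Next I descend into the gap behind its lip.

Request:
play_rows:
  twist:
    - [0,0,0]
    - [0,0,0]
    - [0,0,0]
    - [0,0,0]
    - [0,0,0]
  delta_pos:
    - [0,0,-35]
    - [0,0,-35]
    - [0,0,-35]
    - [0,0,-20]
    - [0,0,0]
  claw: [1,1,1,1,1]

```text
time: 9.55
ee_pos: [624.9, -252.6, 57.2]
tcp_rot: [0.011, -0.706, 0.01, 0.708]
ft_force: [0.3, -1.0, -0.4]
grip_width: 0.3
```

```bash
python3 - <<'E'
from h import *
a=cap('scene','s3');b=cap('top','t3')
f=lambda im,x,y,w,h: cv2.resize(im[y:y+h,x:x+w],(800,600),interpolation=cv2.INTER_CUBIC)
cv2.imwrite('pics/crop4.png',f(a['frame'],140,120,120,90))
print(proj(a,[[625,-254,57.5],[625,-254,20],[591,-254,48]]))
E
```

```text
[[203.  170.6]
 [205.1 180.7]
 [214.  168.1]]
```

View pics/crop4.png

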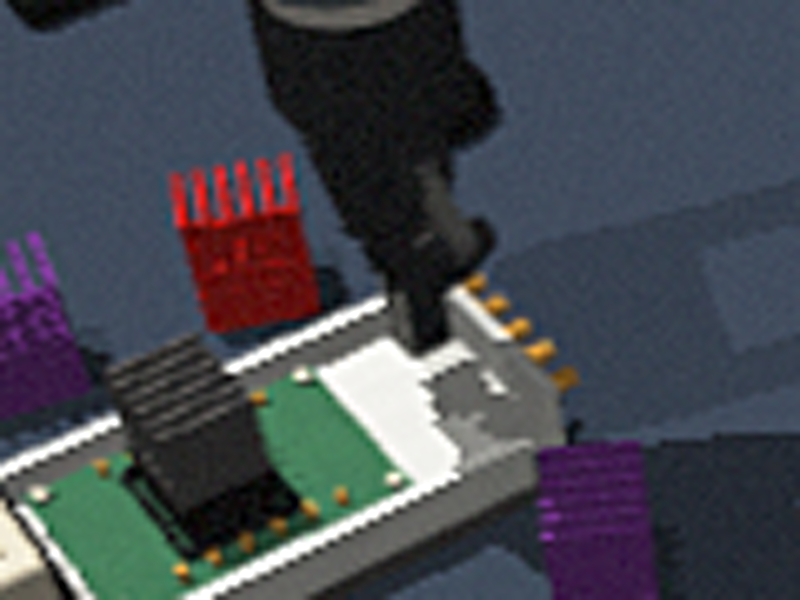

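Crop: the fingertip (420,345) is above the clear floor, between the lip (500,320) and the board edge (330,380). The module stands undisturbed at (195,420). I'll go down and hook the lip.

Request:
play_rows:
  twist:
    - [0,0,0]
    - [0,0,0]
    - [0,0,0]
    - [0,0,0]
    - [0,0,0]
  delta_pos:
    - [0,0,-10]
    - [0,0,-10]
    - [0,0,-8]
    - [0,0,-2]
    - [0,0,0]
  claw: [1,1,1,1,1]

```text
time: 10.28
ee_pos: [625.8, -253.7, 28.1]
tcp_rot: [0.011, -0.707, 0.011, 0.707]
ft_force: [-0.1, 0.8, 0.7]
grip_width: -0.2
```

Request:
play_rows:
  twist:
    - [0,0,0]
    - [0,0,0]
    - [0,0,0]
    - [0,0,0]
    - [0,0,0]
    - [0,0,0]
    - [0,0,0]
  delta_pos:
    - [-4,0,0]
    - [-4,0,0]
    - [-3,0,0]
    - [-2,0,0]
    - [-2,0,0]
    - [-2,0,0]
    - [-2,0,0]
  claw: [1,1,1,1,1,1,1]

```text
time: 11.15
ee_pos: [606.8, -253.8, 28.3]
tcp_rot: [-0.011, 0.707, -0.011, -0.707]
ft_force: [0.5, 0.0, 0.4]
grip_width: -0.0
```

Request:
play_rows:
  twist:
    - [0,0,0]
    - [0,0,0]
    - [0,0,0]
    - [0,0,0]
    - [0,0,0]
    - [0,0,0]
    - [0,0,0]
    - [0,0,0]
    - [0,0,0]
    - [0,0,0]
    - [0,0,0]
    - [0,0,0]
    - [0,0,0]
    - [0,0,0]
    - [0,0,0]
    - [0,0,0]
    - [0,0,0]
    - [0,0,0]
    - [0,0,0]
    - [0,0,0]
  delta_pos:
    - [-2,0,0]
    - [-2,0,0]
    - [-2,0,0]
    - [-3,0.1,0]
    - [-3,0.1,0]
    - [-4,0.1,0]
    - [-4,0.1,0]
    - [-4,0.1,0]
    - [-4,0.1,0]
    - [-4,0.1,0]
    - [-4,0.1,0]
    - [-4,0.1,0]
    - [-4,0.1,0]
    - [-4,0.1,0]
    - [-4,0.1,0]
    - [-4,0.1,0]
    - [-4,0.1,0]
    - [-3,0.1,0]
    - [-2,0.1,0]
    - [-1,0,0]
  claw: [1,1,1,1,1,1,1,1,1,1,1,1,1,1,1,1,1,1,1,1]

```text
time: 13.65
ee_pos: [540.8, -252.2, 28.3]
tcp_rot: [0.011, -0.707, 0.011, 0.707]
ft_force: [2.0, 0.1, -0.4]
grip_width: -0.1
```

```bash
python3 - <<'E'
from h import *
a=cap('scene','s4')
f=lambda im,x,y,w,h: cv2.resize(im[y:y+h,x:x+w],(800,600),interpolation=cv2.INTER_CUBIC)
cv2.imwrite('pics/crop5.png',f(a['frame'],120,100,180,135))
E
```

```text
(no output)
```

View pics/crop5.png

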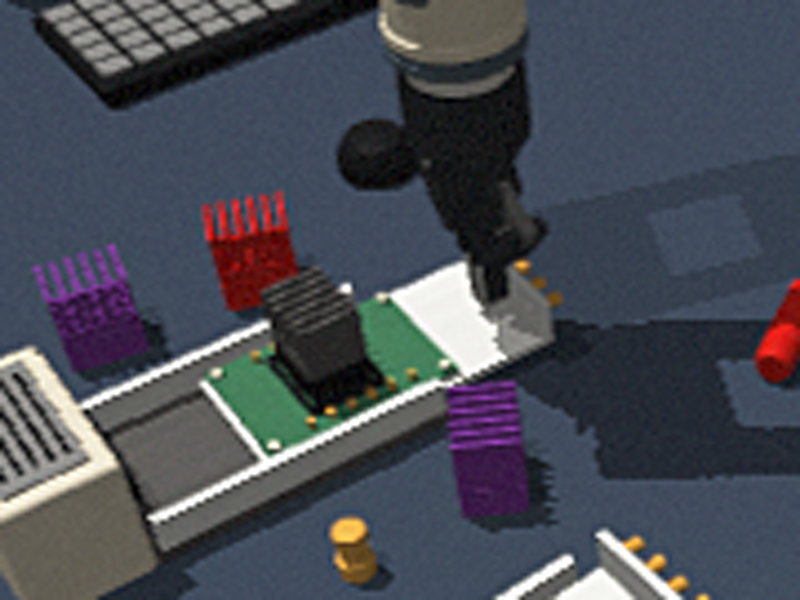

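The tray is coming out, with the fingertip hooked behind its lip at (490,295). The module stands upright at (318,335), and the purple decoy is clear. I'll carry on to the stop.

Request:
play_rows:
  twist:
    - [0,0,0]
    - [0,0,0]
    - [0,0,0]
    - [0,0,0]
    - [0,0,0]
    - [0,0,0]
    - [0,0,0]
    - [0,0,0]
    - [0,0,0]
    - [0,0,0]
    - [0,0,0]
    - [0,0,0]
    - [0,0,0]
    - [0,0,0]
  delta_pos:
    - [-2,0,0]
    - [-3,0.1,0]
    - [-4,0.1,0]
    - [-4,0.1,0]
    - [-4,0.1,0]
    - [-4,0.1,0]
    - [-4,0.1,0]
    - [-4,0.1,0]
    - [-3,0.1,0]
    - [-2,0.1,0]
    - [-2,0,0]
    - [-2,0,0]
    - [-2,0,0]
    - [-1,0,0]
  claw: [1,1,1,1,1,1,1,1,1,1,1,1,1,1]

```text
time: 15.45
ee_pos: [499.7, -251.2, 28.3]
tcp_rot: [0.011, -0.707, 0.011, 0.707]
ft_force: [3.0, 0.8, -0.8]
grip_width: -0.0
```

Request:
play_rows:
  twist:
    - [0,0,0]
    - [0,0,0]
    - [0,0,0]
  delta_pos:
    - [-2,0,0]
    - [-2,0,0]
    - [-1,0,0]
  claw: [1,1,1]

```text
time: 15.82
ee_pos: [496.7, -251.4, 28.5]
tcp_rot: [-0.011, 0.708, -0.011, -0.706]
ft_force: [11.6, 4.0, -6.4]
grip_width: -0.3
```

Request:
play_rows:
  twist:
    - [0,0,0]
    - [0,0,0]
    - [0,0,0]
  delta_pos:
    - [-2,0,0]
    - [-2,0,0]
    - [0,0,0]
  claw: [1,1,1]

```text
time: 16.2
ee_pos: [496.6, -252.1, 29.1]
tcp_rot: [-0.01, 0.711, -0.012, -0.703]
ft_force: [22.8, 6.9, -13.6]
grip_width: 0.1
```

The force rose at 496.6 mm with no further movement, so this is the outer stop. I'll release into the gap, lift out and retreat.

Request:
play_rows:
  twist:
    - [0,0,0]
    - [0,0,0]
    - [0,0,0]
    - [0,0,0]
    - [0,0,0]
    - [0,0,0]
    - [0,0,0]
    - [0,0,0]
    - [0,0,0]
    - [0,0,0]
    - [0,0,0]
    - [0,0,0]
    - [0,0,0]
    - [0,0,0]
    - [0,0,0]
    - [0,0,0]
  delta_pos:
    - [6,0,0]
    - [8,0,0]
    - [8,0,0]
    - [2,0,0]
    - [0,0,10]
    - [0,0,20]
    - [0,0,30]
    - [0,0,40]
    - [0,0,40]
    - [0,0,40]
    - [-25,-20,20]
    - [-35,-35,0]
    - [-35,-35,0]
    - [-35,-35,0]
    - [-35,-35,0]
    - [0,0,0]
  claw: [1,1,1,1,1,1,1,1,1,1,1,1,1,1,1,1]

```text
time: 18.2
ee_pos: [347.4, -412.9, 228.9]
tcp_rot: [0.012, -0.707, 0.012, 0.707]
ft_force: [-0.9, 0.3, 0.3]
grip_width: -0.2
```

```bash
python3 - <<'E'
from h import *
a=cap('scene','s5');b=cap('top','t5')
f=lambda im,x,y,w,h: cv2.resize(im[y:y+h,x:x+w],(400,300),interpolation=cv2.INTER_CUBIC)
cv2.imwrite('pics/crop6.png',np.vstack([np.hstack([f(a['frame'],120,100,180,135),f(b['frame'],310,90,160,120)]),np.hstack([f(a['frame'],0,0,560,420),f(b['frame'],0,0,560,420)])]))
hsv=cv2.cvtColor(b['frame'],cv2.COLOR_BGR2HSV)
br=cv2.inRange(hsv,(12,120,120),(32,255,255))
n,_,st,ce=cv2.connectedComponentsWithStats(br)
for i in range(1,n):
    if 120<ce[i][1]<245 and ce[i][0]>100: print('brass',ce[i].round(1),st[i][4],onz(b,*ce[i],36.5))
s=readout.get_state();print(s['time'],s['ee_pos'],s['ft_force'])
E
```

```text
brass [237.8 145.5] 51 [720.2 127.   36.5]
brass [322.1 145. ] 44 [ 715.3 -125.1   36.5]
brass [267.3 184.7] 17 [600.4  41.7  36.5]
brass [273.6 184.4] 15 [600.9  22.9  36.5]
brass [279.7 183.9] 15 [601.8   4.6  36.5]
brass [286.  183.5] 12 [602.6 -14.1  36.5]
brass [260.6 185.4] 15 [598.9  61.7  36.5]
brass [354.6 225.8] 14 [ 471.2 -214.9   36.5]
brass [361.1 225.6] 14 [ 471.1 -234.2   36.5]
brass [367.3 225.8] 16 [ 470.1 -252.6   36.5]
brass [373.7 225.7] 15 [ 470.1 -271.7   36.5]
brass [380.  225.5] 12 [ 470.1 -290.4   36.5]
18.3 [ 349.44870334 -411.21016885  228.70698952] [ 0.07892405 -1.11215966  0.24434026]
```

View pics/crop6.png

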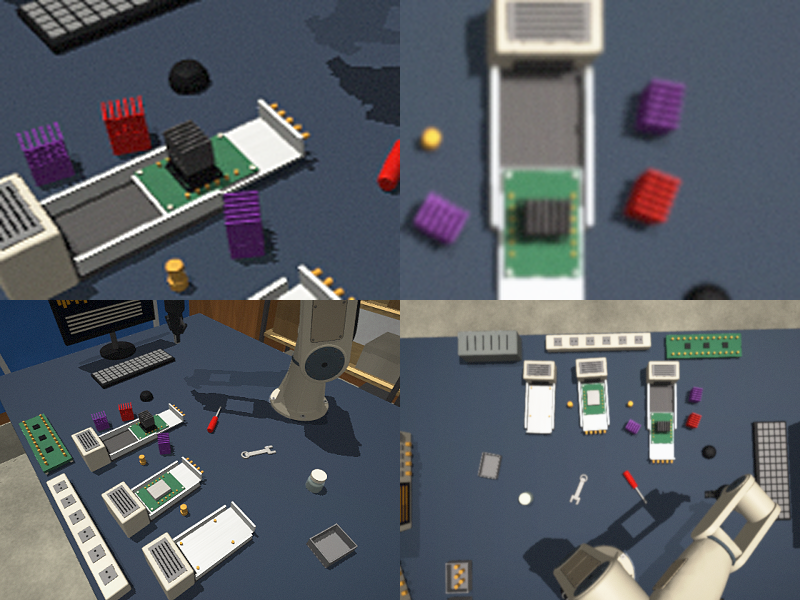

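The connector row moved 110 mm, which is the full travel. The module stands upright at (190,150) in the scene crop, the bystanders are where they were, and the arm is clear. I'll hand in.

```bash
python3 -c "from workcell import ticket; print(ticket.job_done())"
```

```text
the job is handed in; nothing more can be done
None
```

The job is done and handed in at about 18 s of the 51 s allowed; it gave no verdict.

- **Empty tray:** I pushed it home with the shut fingertips until it met its stop. The force rose to about 35 N along the push with no further movement, and the picture shows its lip level with the rail ends. The stop came about 5 mm short of where I had estimated the lip from the images. I put that down to measuring error, because the stop was firm.
- **Module tray:** I hooked a fingertip behind its lip and drew it out to the outer stop. The force rose to about 23 N with no further movement. In the top camera its connector row moved about 110.5 mm, against the given travel of 110 mm.
- **Last checks:** The last pictures show the module upright in its place. The shield tray and both adapters measure within 1 mm of where they started. The jar, wrench, screwdriver, bin, mouse and look-alikes look unmoved, though I judged those by eye only. The fingers stayed on the inner side of the lip, away from the connectors. The arm finished raised and clear, and no check failed.

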